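# Level the line laser on the saw table and hold its foot for locking

### The arm

A 6-joint arm with a two-finger parallel gripper is mounted at the origin on a cart in front of the work surface, level with it; the furniture and walls round the work are solid. World frame = base frame: x ahead of the robot, y to its left, z up, the work surface at z = 0. Lengths are in m, angles in rad, forces in N, time in s.
With the tool pointing down it reaches from about 0.3 to 0.875 m from the base axis. Payload 6.4 kg.
Tool frame: the origin (TCP) lies midway between the tips of the shut fingers; the grasp point (between the pads) lies 19 mm behind it; x points along the fingers, y is the direction in which the jaws open and shut, and the axes are right-handed (so a half turn about x gives the same grasp; the last joint's range is limited). The gripper opens to 85 mm and grips with 20 to 120 N. Pads are 22 mm wide; open, the fingers measure 114 mm over their backs; the gripper's body (76 mm by 85 mm) begins 54 mm behind the grasp point. The pads swing forward as they close: fully open they stand 13 mm farther back than shut.
Start: joints at [-1.352, 0.181, 1.607, -0, 1.354, -0.206], TCP at [0.237, -0.524, 0.231] pointing down, gripper open.
Joint ranges: [-2.99, 2.99], [-0.89, 2.07], [0.3, 2.58], [-1.14, 4.28], [0, 2.63], [-3.12, 3.12]. Speed limits (rad/s): [2.57, 2.57, 3.01, 3.14, 3.14, 3.14].

### API

Orientations are given as a unit quaternion [w, x, y, z].
In Python, from bench import ctrl gives the robot as it stands.
- The arm moves only by the tool step_arm, never from a script. Its argument "motion" is a list of rows, each a list of 7 numbers: the shift along the tool's x, y, z in mm, then the turn, a rotation vector about the tool's x, y, z in degrees, then the closure in counts, from 0 (fully open) to 255 (shut). In form: [[tx, ty, tz, rx, ry, rz, hand], ...]. A call has 1 to 10 rows; each row is the pose to reach, as a shift and turn from the pose commanded when the call began, along the tool's axes at that moment; what a row does not reach only later rows make up. A row lasts 1/8 s, in which the tool goes at most 62.5 mm and 10.7 degrees, less where a joint would pass 70% of its speed; a pose out of reach is approached as far as the arm can. A call with a gripper value outside its range is refused whole. The fingers move at their own pace and stop on an object; the grip force is fixed at half the most. Time passes only in rows, so rows that repeat a pose let the fingers close. It gives the time, the measured TCP pose, the force and the opening at its end, in the units of the state.
- ctrl.get_obs(): the state, without advancing time (a new reading comes with each control period).
- ctrl.camera(name): name is "scene" or "top"; returns (picture, depth): 400x640x3 uint8, red, green, blue; 400x640 float32, m along the optical axis (not along the pixel's ray), 0 where there is no reading.
- ctrl.camera_info(name): a dict with "fx", "fy", "cx", "cy" (pixels), "T" (4x4, takes a point from camera to world coordinates). Camera axes: x right, y down, z forward; pixel columns grow to the right and rows downward; lengths in m; the calibration is good to about 2 mm. A picture is of the moment at which its call begins. camera_info takes no time and is no camera call.
- ctrl.hand_in(): hands the job in, once; it reports no verdict.
The state is a dict: "time_s": time; "q": joint angles; "dq": joint speeds; "joint_efforts": joint torques, N m; "eef_pos": TCP position; "eef_rot": TCP orientation; "wrist_force": force on the tool from outside, world axes, zero at the start; "torque": the same for the moment, N m; "opening": opening from 0.0 (shut) to 1.0 (fully open).
Only numpy, scipy, OpenCV 4.12 (cv2) and the standard library are available. Lean on these libraries where they do the work, as an engineer would, in place of code of your own. Each camera call takes 0.05 s, during which the arm holds its last target. There are 200 camera calls.

### The job

Get the line laser on the saw table ready for setting the outfeed supports: press its keys fully, one at a time, red (power), then green (level line), then blue (manual mode, for levelling by hand). Then grip the black star knob of its levelling foot, lean down on it with about a kilogram's push so that the foot is planted, turn it until the bubble sits between the two black lines of the vial, and finish still gripping and pressing the knob down, without letting go, so that the lock nut can be tightened next. Leave the laser where it stands and do not disturb the tools and the mug around it.

Things in the scene. Friction and masses are not known exactly. Their poses are not given: they have to be found in the camera images.
- line_laser: Loose line laser, 1.9 kg, 268x124 mm, teal head on an aluminium plate (64 mm wide nose). Origin on the table; x runs from knob to laser window (away from the robot and 0.15 to 0.85 rad to the right), y left, z up. In mm: plate x -162 to 106, top z 32; head x 3 to 100, 115 wide, top z 82; rear feet (85, +-50); screw foot and knob (-130, 0); vial (-48, 0). Must stay within 40 mm of its place.
- key_red (a joint): Travel of the red key: 0 up to 0.005 m fully down. Sprung: moves from 1.5 N, fully down at 5 N. Pressed means over 0.003 m for 0.1 s while the other keys are up.
- key_green (a joint): Travel of the green key (the middle one), like the red one
- key_blue (a joint): Travel of the blue key, like the red one
- key_red_top (a point): Centre of the top of the round red key, 23 mm diameter, 8 mm proud of the keypad, about 91 mm above the table; at x 55, y 36 mm of the laser: the left one in the row of three, seen from the knob. Key centres are 36 mm apart.
- key_green_top (a point): Centre of the top of the green key (middle; x 55, y 0 mm of the laser)
- key_blue_top (a point): Centre of the top of the blue key (right; x 55, y -36 mm of the laser)
- knob_mid (a point): Middle of the star knob's gripping part, on its axis, 73 mm above the table. The lobed part, 48 mm across, grip at any yaw, spans 64 to 82 mm above the table; a 30 mm hub is below it down to 52 mm. Right-hand screw, 10 mm a turn: clockwise from above raises the plate at this end, the knob keeping its height. Takes 0.06 N m to turn; stays where left.
- knob: The black star knob with its hub, turning on the spindle; origin on its axis at its underside, 52 mm above the table, z up. At the end the fingers must be gripping it.
- foot_pad: Black rubber pad under the spindle, 28 mm diameter, by which the screw foot stands on the table; origin at its underside. It carries 7 to 9 N by itself; at the end it must carry 13 to 50 N, so the hand adds about 10 N downwards on the knob. Never over 80 N.
- bubble (a joint): Position in m of the pale bubble (14 mm long) along the green vial, 0 at the middle, + towards the head; it goes to the higher end. At the start the knob's end is too low and the bubble is 7 to 18 mm to the + side. A radian of knob clockwise moves it about -5.2 mm; it settles in under 1 s. Between the lines (black rings, 20 mm clear between) means within 0.003 of 0.
- vial_mid (a point): Top of the green vial at its middle between the two black lines; about 52 mm above the table
- spanner: Steel open-ended spanner, 51x210x9 mm, lying flat nearby for the lock nut; origin at the centre of its underside, long axis y; not needed, leave alone
- tape_measure: Yellow tape measure, 38x91x66 mm, behind the laser; origin at the centre of its underside; leave alone
- coffee_mug: White dotted mug, 82x114x91 mm, left of the rip fence; origin at the centre of its underside; leave alone
- comb_square: Combination square, 87x300x28 mm, lying left of the rip fence; origin at the centre of its underside; leave alone

How it is judged:
By the outcome, as a careful person would: the job done as asked, in the order asked, and still so for the second after the job is handed in, while the arm keeps its last pose, push and grip.
It also fails if it takes over 72 s, if anything falls off the work surface, if the arm or the gripper's body presses on something with over 40 N, if the wrist force passes 120 N, or if a joint passes its speed limit or range.

## Working session

There is one attempt and no reset: what is moved stays moved. The work goes in short steps, Python scripts to look and compute and a tool call to move; the robot and the scene stay as the last step left them, time stands still between calls to the robot, and variables do not carry over. Pictures are saved under pics/ and viewed, about 8 in all and at most 12, crops included, and the job is handed in when it is done.

Besides the shell and the picture viewer there is one more tool, called after ">>>" by a JSON object that holds its "name" and its "arguments". step_arm: Moves the arm, as the interface text tells. Its arguments: {"type":"object","properties":{"motion":{"type":"array","items":{"type":"array","items":{"type":"number"}}}},"required":["motion"]}

```bash
mkdir -p pics
cat > h.py <<'E'
import numpy as np,cv2
from bench import ctrl
def shot(cam,name,crop=None,s=1):
    im,d=ctrl.camera(cam); np.save(f'pics/{name}_d.npy',d); cv2.imwrite(f'pics/{name}_full.png',im[...,::-1])
    if crop: x0,y0,x1,y1=crop; im=im[y0:y1,x0:x1]
    cv2.imwrite(f'pics/{name}.png',cv2.resize(im[...,::-1],None,fx=s,fy=s,interpolation=cv2.INTER_CUBIC))
    return im,d
def at_z(cam,u,v,z):
    i=ctrl.camera_info(cam);T=np.array(i['T'])
    r=T[:3,:3]@np.array([(u-i['cx'])/i['fx'],(v-i['cy'])/i['fy'],1]);o=T[:3,3]
    return o+r*(z-o[2])/r[2]
def pt(cam,d,u,v):
    i=ctrl.camera_info(cam);T=np.array(i['T']);z=d[v,u]
    return T[:3,:3]@np.array([(u-i['cx'])/i['fx']*z,(v-i['cy'])/i['fy']*z,z])+T[:3,3]
E
python3 - <<'E'
from h import *
np.set_printoptions(precision=4,suppress=True)
a,_=shot('top','a'); b,_=shot('scene','b')
for c in('top','scene'): print(ctrl.camera_info(c))
print(ctrl.get_obs())
E
```

```text
{'fx': 487.0062923318202, 'fy': 487.0062923318202, 'cx': 324.1484183957373, 'cy': 199.67924868054453, 'T': array([[-0.0142, -0.9934,  0.1138,  0.4064],
       [-0.9997,  0.0165,  0.0187, -0.0957],
       [-0.0205, -0.1135, -0.9933,  1.4553],
       [ 0.    ,  0.    ,  0.    ,  1.    ]])}
{'fx': 499.2964124465432, 'fy': 499.2964124465432, 'cx': 326.14542155307845, 'cy': 207.1105827627427, 'T': array([[-0.249 , -0.6557,  0.7128, -0.47  ],
       [-0.9685,  0.1612, -0.1899,  0.205 ],
       [ 0.0096, -0.7376, -0.6752,  1.0941],
       [ 0.    ,  0.    ,  0.    ,  1.    ]])}
{'time_s': 0.1, 'q': array([-1.3523,  0.1815,  1.6079, -0.    ,  1.3538, -0.2063]), 'dq': array([ 0.0002, -0.0012, -0.0031, -0.0015,  0.0002, -0.0006]), 'joint_efforts': array([  0.0001, -44.5882, -35.2238,  -0.0002,   0.0042,  -0.    ]), 'eef_pos': array([ 0.2369, -0.5234,  0.2305]), 'eef_rot': array([-0.1485, -0.6912, -0.1496,  0.6912]), 'wrist_force': array([-0.1628, -0.309 , -0.7834]), 'torque': array([-0.0419,  0.0214, -0.0158]), 'opening': 0.9998476940075355}
```

View pics/a.png

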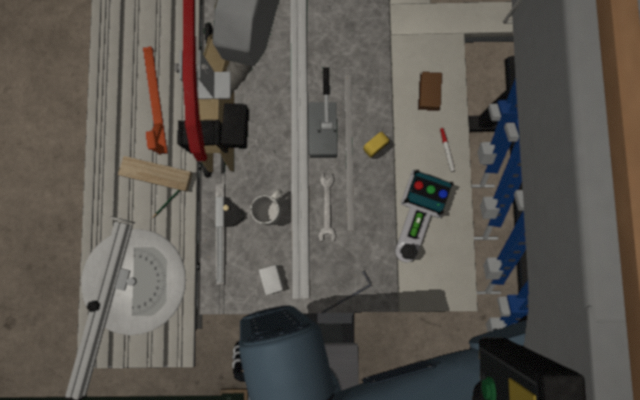

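View pics/b.png

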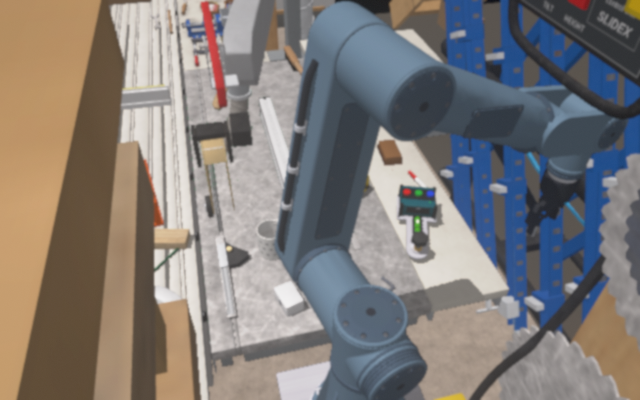

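The top view shows the laser's keys at about (417,185), (431,189) and (443,193), the vial at (416,222), and the knob at (408,251). The scene view shows it near (417,215). Next I'll enlarge both.

Run:
```python
import cv2,numpy as np
a=cv2.imread('pics/a_full.png')[165:270,380:470];b=cv2.imread('pics/b_full.png')[175:270,385:455]
f=lambda x:cv2.resize(x,None,fx=5.5 if x is a else 6,fy=5.5 if x is a else 6,interpolation=cv2.INTER_CUBIC)
A=cv2.resize(a,(450,525),interpolation=cv2.INTER_CUBIC);B=cv2.resize(b,(350,475),interpolation=cv2.INTER_CUBIC)
o=np.zeros((525,800,3),np.uint8);o[:,:450]=A;o[:475,450:]=B
o=np.clip(o*1.5,0,255).astype(np.uint8)
cv2.imwrite('pics/c.png',o)
from h import *
for cam,n in(('top','a'),('scene','b')):
    im=cv2.imread(f'pics/{n}_full.png').astype(int);d=np.load(f'pics/{n}_d.npy')
    x0,y0,x1,y1=(395,165,470,270) if n=='a' else (395,175,445,265)
    s=im[y0:y1,x0:x1];B,G,R=s[...,0],s[...,1],s[...,2]
    for nm,m in(('red',(R>90)&(R>2*G)&(R>2*B)),('grn',(G>100)&(G>1.6*R)&(G>1.6*B)),('blu',(B>90)&(B>1.7*G)&(B>2*R))):
        n_,l,st,c=cv2.connectedComponentsWithStats(m.astype(np.uint8))
        for k in range(1,n_):
            if st[k,4]>12:
                u,v=c[k]+[x0,y0]; print(cam,nm,st[k,4],u.round(1),v.round(1),at_z(cam,u,v,.0905 if v<205 else .052).round(4), pt(cam,d,int(round(u)),int(round(v))).round(4))
```

```text
top red 47 418.3 184.9 [ 0.6001 -0.336   0.0905] [ 0.6003 -0.3355  0.0884]
top grn 21 430.2 189.1 [ 0.5876 -0.3689  0.0905] [ 0.5881 -0.3685  0.0901]
top blu 49 442.5 193.4 [ 0.5749 -0.403   0.0905] [ 0.5754 -0.4031  0.0961]
scene red 43 406.4 191.6 [ 0.5992 -0.336   0.0905] [ 0.6026 -0.3365  0.0857]
scene grn 40 418.2 192.5 [ 0.5863 -0.3697  0.0905] [ 0.5886 -0.3699  0.0906]
scene grn 35 417.0 227.0 [ 0.481  -0.3285  0.052 ] [ 0.4811 -0.3286  0.0518]
scene blu 45 429.8 193.2 [ 0.5749 -0.4034  0.0905] [ 0.5792 -0.4064  0.0869]
```

View pics/c.png

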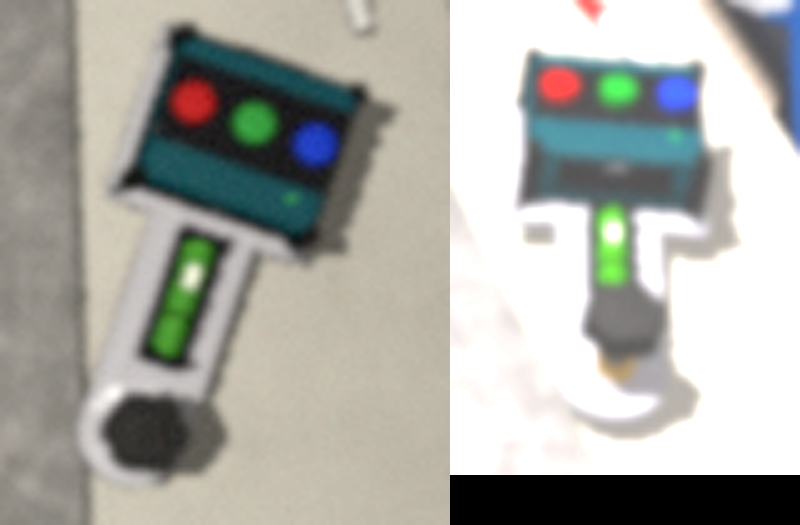

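```bash
cat >> h.py <<'E'
from scipy.spatial.transform import Rotation as Ro
np.set_printoptions(precision=4,suppress=True)
KEY={'r':(.5997,-.336),'g':(.587,-.3693),'b':(.5749,-.4032)}
def st():
    o=ctrl.get_obs();q=o['eef_rot'];R=Ro.from_quat([q[1],q[2],q[3],q[0]])
    y=R.as_matrix()[:,1];print('t',o['time_s'],'q',o['q'],'p',o['eef_pos'],'F',o['wrist_force'],'op',round(o['opening'],3),'x',R.as_matrix()[:,0],'yawY',np.degrees(np.arctan2(y[1],y[0])).round(1))
    return o,R
def to(R,p,tgt,yaw=None):
    """shift (mm) in tool axes, turn (deg rotvec): tool x straight down, tool y at yaw deg"""
    s=R.inv().apply(np.array(tgt)-p)*1e3
    if yaw is not None:
        c,n=np.cos(np.radians(yaw)),np.sin(np.radians(yaw))
        X=np.array([0,0,-1.]);Y=np.array([c,n,0]);W=Ro.from_matrix(np.c_[X,Y,np.cross(X,Y)])
        print('shift',s.round(1),'turn',np.degrees((R.inv()*W).as_rotvec()).round(1))
    else: print('shift',s.round(1))
E
python3 - <<'E'
from h import *
o,R=st(); p=o['eef_pos']
for yaw in(-20.2,159.8): to(R,p,[.5997,-.336,.23],yaw)
k=.5*(at_z('top',409,251.4,.08)+at_z('top',409,251.4,.08));print('knob top',k,'predicted',np.array([.587,-.3693])-.185*np.array([.938,-.345]))
u=at_z('top',416,224.6,.05);print('vial',u,'scene knob',at_z('scene',385+(625-450)/5,175+315/5,.08))
E
```

```text
t 0.1 q [-1.3523  0.1815  1.6079 -0.      1.3538 -0.2063] p [ 0.2369 -0.5234  0.2305] F [-0.1628 -0.309  -0.7834] op 1.0 x [-0.0003  0.0015 -1.    ] yawY -65.7
shift [   0.6  -21.2 -407.8] turn [-45.5  -0.1   0.1]
shift [   0.6  -21.2 -407.8] turn [134.5   0.1   0.1]
knob top [ 0.4143 -0.3052  0.08  ] predicted [ 0.4135 -0.3055]
vial [ 0.4908 -0.3324  0.05  ] scene knob [ 0.4121 -0.3056  0.08  ]
```

>>> {"name": "step_arm", "arguments": {"motion": [[0,-3,-60,-8,0,0,255],[0,-6,-120,-16,0,0,255],[0,-9,-180,-24,0,0,255],[0,-12,-240,-32,0,0,255],[0,-15,-300,-40,0,0,255],[0,-18,-360,-45.5,0,0,255],[0,-21,-408,-45.5,0,0,255],[40,-21.2,-408,-45.5,0,0,255],[90,-21.2,-408,-45.5,0,0,255],[100,-21.2,-408,-45.5,0,0,255]]}}

```text
time_s: 1.35
eef_pos: [0.5975, -0.3341, 0.1262]
eef_rot: [-0.402, -0.579, -0.408, 0.581]
wrist_force: [-0.5, -0.2, 0.6]
opening: 0.004
```

Run:
```python
from h import *
o,R=st(); p=o['eef_pos']
for k in 'rgb': to(R,p,[*KEY[k],.1],-20.2)
```

```text
t 1.35 q [-0.6829  0.5221  1.3799 -0.      1.2487 -0.3313] p [ 0.5975 -0.3341  0.1262] F [-0.52   -0.1785  0.5783] op 0.004 x [-0.0071  0.0058 -1.    ] yawY -20.1
shift [26.1  3.   1. ] turn [ 0.1 -0.2  0.5]
shift [26.   2.5 36.7] turn [ 0.1 -0.2  0.5]
shift [25.9  2.8 72.7] turn [ 0.1 -0.2  0.5]
```

>>> {"name": "step_arm", "arguments": {"motion": [[15,2,1,0,0,0,255],[22,2,1,0,0,0,255],[22,2,1,0,0,0,255],[22,2,1,0,0,0,255]]}}

```text
time_s: 1.85
eef_pos: [0.6021, -0.3386, 0.1106]
eef_rot: [0.405, 0.58, 0.404, -0.58]
wrist_force: [0.4, -0.2, 0.2]
opening: -0.001
```

Run:
```python
from h import *
o,R=st(); p=o['eef_pos']
for k in 'rgb': to(R,p,[*KEY[k],.091],-20.2)
```

```text
t 1.85 q [-0.6837  0.5448  1.3802  0.      1.2146 -0.3317] p [ 0.6021 -0.3386  0.1106] F [ 0.3633 -0.1839  0.1801] op -0.001 x [ 0.0015 -0.0012 -1.    ] yawY -20.2
shift [19.6 -3.2 -1.7] turn [ 0.   0.  -0.1]
shift [19.6 -3.6 34. ] turn [ 0.   0.  -0.1]
shift [19.6 -3.3 70. ] turn [ 0.   0.  -0.1]
```

>>> {"name": "step_arm", "arguments": {"motion": [[10,-3,-1.5,0,0,0,255],[18,-3,-1.5,0,0,0,255],[22,-3,-1.5,0,0,0,255],[24,-3,-1.5,0,0,0,255],[25,-3,-1.5,0,0,0,255]]}}

```text
time_s: 2.48
eef_pos: [0.5992, -0.3354, 0.0849]
eef_rot: [-0.405, -0.58, -0.405, 0.58]
wrist_force: [-4.8, 2.5, 9.4]
opening: -0.0
```

Run:
```python
from h import *
o,R=st()
```

```text
t 2.475 q [-0.6827  0.5685  1.4017  0.0001  1.172  -0.3311] p [ 0.5992 -0.3354  0.0849] F [-4.8279  2.53    9.4322] op -0.0 x [-0.0004  0.0005 -1.    ] yawY -20.2
```

>>> {"name": "step_arm", "arguments": {"motion": [[0,0,0,0,0,0,255],[0,0,0,0,0,0,255],[-12,0,0,0,0,0,255],[-22,0,0,0,0,0,255],[-22,0,18,0,0,0,255],[-22,0,36,0,0,0,255],[-22,0,36,0,0,0,255],[-22,0,36,0,0,0,255]]}}

```text
time_s: 3.48
eef_pos: [0.5863, -0.3696, 0.1056]
eef_rot: [-0.404, -0.58, -0.405, 0.58]
wrist_force: [0.3, -0.2, -0.1]
opening: -0.002
```

Run:
```python
from h import *
o,R=st(); p=o['eef_pos']
for k in 'gb': to(R,p,[*KEY[k],.0905],-20.2)
```

```text
t 3.475 q [-0.7333  0.5571  1.3727  0.0003  1.2129 -0.3806] p [ 0.5863 -0.3696  0.1056] F [ 0.3092 -0.1971 -0.1369] op -0.002 x [-0.0006  0.0009 -1.    ] yawY -20.2
shift [15.1  0.5 -0.5] turn [-0.  -0.   0.1]
shift [15.1  0.9 35.5] turn [-0.  -0.   0.1]
```

>>> {"name": "step_arm", "arguments": {"motion": [[12,0,0,0,0,0,255],[17,0,0,0,0,0,255],[20,0,0,0,0,0,255],[21,0,0,0,0,0,255],[22,0,0,0,0,0,255],[22,0,0,0,0,0,255],[22,0,0,0,0,0,255]]}}

```text
time_s: 4.35
eef_pos: [0.5868, -0.369, 0.085]
eef_rot: [0.405, 0.58, 0.405, -0.58]
wrist_force: [-4.1, 3.4, 6.4]
opening: -0.001
```

>>> {"name": "step_arm", "arguments": {"motion": [[-10,0,0,0,0,0,255],[-22,0,0,0,0,0,255],[-22,0,18,0,0,0,255],[-22,0,36,0,0,0,255],[-22,0,36,0,0,0,255],[-22,0,36,0,0,0,255]]}}

```text
time_s: 5.1
eef_pos: [0.5739, -0.4034, 0.1056]
eef_rot: [0.404, 0.58, 0.405, -0.58]
wrist_force: [0.3, 0.3, -0.7]
opening: -0.002
```

Run:
```python
from h import *
o,R=st(); p=o['eef_pos']
for k in 'b': to(R,p,[*KEY[k],.0905],-20.2)
```

```text
t 5.1 q [-0.7815  0.574   1.3471  0.0003  1.2217 -0.4287] p [ 0.5739 -0.4034  0.1056] F [ 0.3146  0.3069 -0.709 ] op -0.002 x [-0.0006  0.001  -1.    ] yawY -20.2
shift [15.1  0.9 -0.5] turn [-0.  -0.   0.1]
```

>>> {"name": "step_arm", "arguments": {"motion": [[12,0,0,0,0,0,255],[17,0,0,0,0,0,255],[20,0,0,0,0,0,255],[21,0,0,0,0,0,255],[22,0,0,0,0,0,255],[22.5,0,0,0,0,0,255],[22.5,0,0,0,0,0,255]]}}

```text
time_s: 5.98
eef_pos: [0.5745, -0.4029, 0.0849]
eef_rot: [0.405, 0.58, 0.405, -0.58]
wrist_force: [-3.8, 4.6, 8.1]
opening: -0.002
```

>>> {"name": "step_arm", "arguments": {"motion": [[-10,0,0,0,0,0,255],[-40,0,0,0,0,0,255],[-70,0,0,0,0,0,0],[-70,0,0,0,0,0,0],[-70,0,0,0,0,0,0]]}}

```text
time_s: 6.6
eef_pos: [0.5741, -0.403, 0.153]
eef_rot: [-0.405, -0.58, -0.405, 0.58]
wrist_force: [-0.2, -0.0, -1.2]
opening: 0.638
```

Run:
```python
from h import *
o,R=st(); p=o['eef_pos']
to(R,p,[.4135,-.3055,.15],59.8)
```

```text
t 6.6 q [-0.7808  0.524   1.3195 -0.0001  1.2988 -0.4288] p [ 0.5741 -0.403   0.153 ] F [-0.201  -0.0017 -1.2401] op 0.638 x [-0.0005  0.0004 -1.    ] yawY -20.2
shift [   3.1 -184.4  -36.2] turn [-80.  -0.   0.]
```

>>> {"name": "step_arm", "arguments": {"motion": [[0,-25,-5,-10,0,0,0],[0,-60,-12,-20,0,0,0],[0,-100,-20,-30,0,0,0],[0,-140,-28,-40,0,0,0],[0,-184,-36,-50,0,0,0],[0,-184.4,-36.2,-60,0,0,0],[0,-184.4,-36.2,-70,0,0,0],[0,-184.4,-36.2,-80,0,0,0],[0,-184.4,-36.2,-80,0,0,0],[0,-184.4,-36.2,-80,0,0,0]]}}

```text
time_s: 7.85
eef_pos: [0.4134, -0.3053, 0.1529]
eef_rot: [0.682, 0.185, 0.683, -0.185]
wrist_force: [0.3, -0.9, 0.0]
opening: 1.001
```

```bash
python3 - <<'E'
from h import *
o,R=st(); p=o['eef_pos']
to(R,p,[.4135,-.3055,.052],59.8)
a,d=shot('top','e')
E
python3 - <<'E'
import cv2
a=cv2.imread('pics/e_full.png')[160:280,360:480]
cv2.imwrite('pics/e.png',cv2.convertScaleAbs(cv2.resize(a,(600,600),interpolation=cv2.INTER_CUBIC),alpha=1.5))
E
```

```text
t 7.85 q [-0.8673  0.133   1.8305 -0.      1.1797 -1.9083] p [ 0.4134 -0.3053  0.1529] F [ 0.3308 -0.9076  0.0449] op 1.001 x [-0.001   0.0012 -1.    ] yawY 59.6
shift [100.9  -0.2   0.3] turn [-0.2 -0.1 -0. ]
```

View pics/e.png

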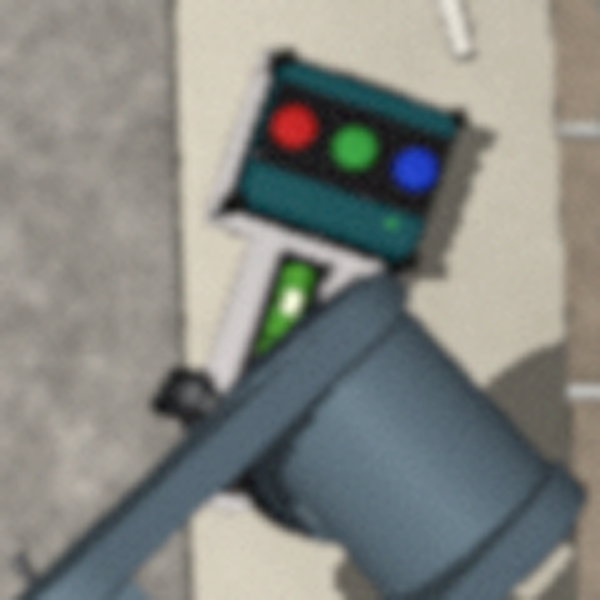

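The laser hasn't moved. The vial is still partly visible from above, at crop (285,305), and the bubble is near the head end. Now I'll descend and grip.

>>> {"name": "step_arm", "arguments": {"motion": [[40,0,0,0,0,0,0],[75,0,0,0,0,0,0],[93,0,0,0,0,0,0],[102,0,0,0,0,0,0],[102,0,0,0,0,0,0],[102,0,0,0,0,0,0]]}}

```text
time_s: 8.65
eef_pos: [0.4145, -0.3064, 0.0529]
eef_rot: [0.683, 0.184, 0.682, -0.184]
wrist_force: [-0.7, 0.4, 0.7]
opening: 1.001
```

>>> {"name": "step_arm", "arguments": {"motion": [[0,0,0,0,0,0,60],[0,0,0,0,0,0,90],[0,0,0,0,0,0,110],[0,0,0,0,0,0,130],[0,0,0,0,0,0,255],[0,0,0,0,0,0,255],[0,0,0,0,0,0,255]]}}

```text
time_s: 9.52
eef_pos: [0.4143, -0.3055, 0.0525]
eef_rot: [0.683, 0.184, 0.683, -0.184]
wrist_force: [-1.0, 3.2, 6.2]
opening: 0.541
```

Run:
```python
from h import *
o,R=st(); print(o['torque'])
shot('top','f');shot('scene','g')
a=cv2.imread('pics/f_full.png')[175:255,390:460];b=cv2.imread('pics/g_full.png')[175:255,390:460]
z=lambda x:cv2.resize(x,(400,457),interpolation=cv2.INTER_CUBIC)
cv2.imwrite('pics/fg.png',np.hstack([cv2.convertScaleAbs(z(a),alpha=1.5),z(b)]))
```

```text
t 9.525 q [-0.8667  0.2901  1.8829  0.0007  0.9682 -1.9118] p [ 0.4143 -0.3055  0.0525] F [-1.0426  3.1607  6.1813] op 0.541 x [ 0.0007  0.0001 -1.    ] yawY 59.9
[ 0.602  -0.1335  0.1504]
```

View pics/fg.png

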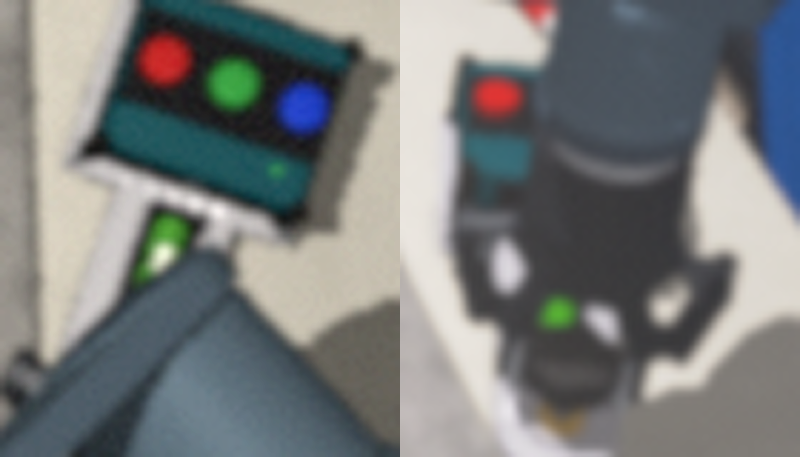

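The knob is gripped at opening 0.541. From above, the bubble still shows at crop (160,258). In the scene view, the vial's middle shows between the fingers at crop (557,313).

```bash
cat >> h.py <<'E'
def proj(cam,P):
    i=ctrl.camera_info(cam);T=np.linalg.inv(np.array(i['T']));c=T[:3,:3]@P+T[:3,3]
    return np.array([c[0]/c[2]*i['fx']+i['cx'],c[1]/c[2]*i['fy']+i['cy']])
XD=np.array([.938,-.345]);O=np.array([.5354,-.3503])
def prof(cam,name,lo=-80,hi=-12):
    im=cv2.imread(f'pics/{name}_full.png').astype(np.float32)
    for s in range(hi,lo-1,-3):
        u=proj(cam,np.array([*(O+XD*s/1e3),.050]));c=cv2.getRectSubPix(im,(1,1),tuple(map(float,u)))[0,0]
        print(s+48,u.round(1),'BGR',c.round(0))
E
python3 - <<'E'
from h import *
for c,n in(('top','a'),('scene','b'),('top','f')): print(c,n);prof(c,n)
E
```

```text
top a
36 [420.4 213. ] BGR [29. 74. 41.]
33 [420.1 214. ] BGR [34. 96. 49.]
30 [419.7 214.9] BGR [33. 99. 50.]
27 [419.4 215.9] BGR [ 36. 100.  53.]
24 [419.1 216.9] BGR [ 66. 112.  82.]
21 [418.8 217.9] BGR [110. 138. 124.]
18 [418.4 218.9] BGR [133. 154. 148.]
15 [418.1 219.8] BGR [141. 162. 158.]
12 [417.8 220.8] BGR [134. 154. 150.]
9 [417.5 221.8] BGR [107. 135. 122.]
6 [417.1 222.8] BGR [ 71. 115.  87.]
3 [416.8 223.8] BGR [ 44. 103.  60.]
0 [416.5 224.7] BGR [35. 99. 52.]
-3 [416.1 225.7] BGR [33. 97. 50.]
-6 [415.8 226.7] BGR [29. 87. 44.]
-9 [415.5 227.7] BGR [28. 83. 42.]
-12 [415.2 228.7] BGR [30. 91. 47.]
-15 [414.8 229.7] BGR [32. 97. 51.]
-18 [414.5 230.7] BGR [33. 98. 51.]
-21 [414.2 231.6] BGR [33. 99. 51.]
-24 [413.9 232.6] BGR [34. 99. 50.]
-27 [413.5 233.6] BGR [32. 96. 49.]
-30 [413.2 234.6] BGR [29. 87. 45.]
scene b
36 [417.  216.8] BGR [ 60. 147.  82.]
33 [417.  217.5] BGR [ 72. 163.  97.]
30 [417.  218.1] BGR [ 93. 178. 117.]
27 [417.1 218.8] BGR [128. 195. 149.]
24 [417.1 219.5] BGR [160. 211. 181.]
21 [417.1 220.2] BGR [187. 223. 206.]
18 [417.2 220.9] BGR [1
[... 757 characters left out ...]
 [ 40. 105.  57.]
24 [419.1 216.9] BGR [ 70. 118.  85.]
21 [418.8 217.9] BGR [113. 143. 128.]
18 [418.4 218.9] BGR [134. 156. 149.]
15 [418.1 219.8] BGR [132. 150. 146.]
12 [417.8 220.8] BGR [112. 126. 123.]
9 [417.5 221.8] BGR [85. 97. 92.]
6 [417.1 222.8] BGR [60. 67. 59.]
3 [416.8 223.8] BGR [50. 50. 41.]
0 [416.5 224.7] BGR [55. 49. 41.]
-3 [416.1 225.7] BGR [61. 55. 46.]
-6 [415.8 226.7] BGR [67. 61. 50.]
-9 [415.5 227.7] BGR [71. 64. 54.]
-12 [415.2 228.7] BGR [69. 63. 53.]
-15 [414.8 229.7] BGR [67. 61. 51.]
-18 [414.5 230.7] BGR [68. 61. 52.]
-21 [414.2 231.6] BGR [69. 61. 52.]
-24 [413.9 232.6] BGR [68. 62. 52.]
-27 [413.5 233.6] BGR [69. 62. 52.]
-30 [413.2 234.6] BGR [70. 62. 52.]
```

>>> {"name": "step_arm", "arguments": {"motion": [[1,0,0,0,0,0,255],[1,0,0,0,0,0,255],[1,0,0,0,0,0,255]]}}

```text
time_s: 10.0
eef_pos: [0.4144, -0.3056, 0.0523]
eef_rot: [0.683, 0.184, 0.683, -0.184]
wrist_force: [-2.2, 5.7, 14.2]
opening: 0.546
```

>>> {"name": "step_arm", "arguments": {"motion": [[0,0,0,10,0,0,255],[0,0,0,20,0,0,255],[0,0,0,30,0,0,255],[0,0,0,40,0,0,255],[0,0,0,50,0,0,255],[0,0,0,60,0,0,255],[0,0,0,60,0,0,255]]}}

```text
time_s: 10.88
eef_pos: [0.4156, -0.3054, 0.0524]
eef_rot: [0.5, 0.502, 0.498, -0.5]
wrist_force: [3.6, 7.0, 11.7]
opening: 0.541
```

Run:
```python
from h import *
o,R=st(); print(o['torque'])
shot('top','i');shot('scene','j')
prof('top','i')
```

```text
t 10.875 q [-0.8658  0.2909  1.8822  0.003   0.9663 -0.8624] p [ 0.4156 -0.3054  0.0524] F [ 3.6178  7.0335 11.6733] op 0.541 x [ 0.0034 -0.0001 -1.    ] yawY -0.3
[ 1.1994 -0.7909 -0.0466]
36 [420.4 213. ] BGR [31. 82. 43.]
33 [420.1 214. ] BGR [ 36. 102.  52.]
30 [419.7 214.9] BGR [ 35. 104.  53.]
27 [419.4 215.9] BGR [ 34. 103.  52.]
24 [419.1 216.9] BGR [ 36. 104.  54.]
21 [418.8 217.9] BGR [ 50. 109.  65.]
18 [418.4 218.9] BGR [ 78. 118.  92.]
15 [418.1 219.8] BGR [102. 126. 115.]
12 [417.8 220.8] BGR [100. 115. 110.]
9 [417.5 221.8] BGR [80. 89. 84.]
6 [417.1 222.8] BGR [59. 63. 56.]
3 [416.8 223.8] BGR [53. 51. 43.]
0 [416.5 224.7] BGR [57. 52. 43.]
-3 [416.1 225.7] BGR [61. 56. 46.]
-6 [415.8 226.7] BGR [65. 60. 50.]
-9 [415.5 227.7] BGR [67. 60. 50.]
-12 [415.2 228.7] BGR [66. 60. 50.]
-15 [414.8 229.7] BGR [67. 61. 50.]
-18 [414.5 230.7] BGR [67. 60. 49.]
-21 [414.2 231.6] BGR [69. 62. 52.]
-24 [413.9 232.6] BGR [70. 63. 53.]
-27 [413.5 233.6] BGR [70. 63. 53.]
-30 [413.2 234.6] BGR [69. 62. 52.]
```

>>> {"name": "step_arm", "arguments": {"motion": [[0,0,0,10,0,0,255],[0,0,0,20,0,0,255],[0,0,0,30,0,0,255],[0,0,0,40,0,0,255],[0,0,0,50,0,0,255],[0,0,0,60,0,0,255],[0,0,0,70,0,0,255],[0,0,0,78,0,0,255],[0,0,0,78,0,0,255],[0,0,0,78,0,0,255]]}}

```text
time_s: 12.22
eef_pos: [0.4169, -0.3061, 0.0525]
eef_rot: [0.073, 0.705, 0.072, -0.701]
wrist_force: [10.2, 3.8, 6.4]
opening: 0.545
```

>>> {"name": "step_arm", "arguments": {"motion": [[0,0,0,0,0,0,255],[0,0,0,0,0,0,255],[0,0,0,0,0,0,255],[0,0,0,0,0,0,255]]}}

```text
time_s: 12.72
eef_pos: [0.4169, -0.3061, 0.0525]
eef_rot: [0.074, 0.705, 0.072, -0.701]
wrist_force: [10.4, 4.0, 5.8]
opening: 0.543
```

Run:
```python
from h import *
o,R=st(); print(o['torque'])
shot('top','k');shot('scene','l')
prof('top','k',-57);print();prof('scene','l')
a=cv2.imread('pics/k_full.png')[175:255,390:460];b=cv2.imread('pics/l_full.png')[175:255,390:460]
z=lambda x:cv2.resize(x,(400,457),interpolation=cv2.INTER_CUBIC)
cv2.imwrite('pics/kl.png',np.hstack([cv2.convertScaleAbs(z(a),alpha=1.5),z(b)]))
```

```text
t 12.725 q [-0.8654  0.2915  1.881   0.0044  0.9637  0.497 ] p [ 0.4169 -0.3061  0.0525] F [10.3578  3.9744  5.8063] op 0.543 x [ 0.0062 -0.0017 -1.    ] yawY -78.2
[ 1.1306 -1.6915 -0.0792]
36 [420.4 213. ] BGR [30. 83. 43.]
33 [420.1 214. ] BGR [ 35. 101.  52.]
30 [419.7 214.9] BGR [ 35. 104.  53.]
27 [419.4 215.9] BGR [ 36. 104.  53.]
24 [419.1 216.9] BGR [ 36. 105.  55.]
21 [418.8 217.9] BGR [ 36. 103.  53.]
18 [418.4 218.9] BGR [36. 97. 51.]
15 [418.1 219.8] BGR [36. 83. 46.]
12 [417.8 220.8] BGR [37. 66. 40.]
9 [417.5 221.8] BGR [40. 55. 38.]
6 [417.1 222.8] BGR [45. 48. 37.]
3 [416.8 223.8] BGR [52. 49. 40.]
0 [416.5 224.7] BGR [57. 52. 43.]
-3 [416.1 225.7] BGR [64. 58. 48.]
-6 [415.8 226.7] BGR [66. 60. 49.]
-9 [415.5 227.7] BGR [66. 60. 50.]

36 [417.  216.8] BGR [67. 64. 65.]
33 [417.  217.5] BGR [65. 63. 64.]
30 [417.  218.1] BGR [64. 62. 62.]
27 [417.1 218.8] BGR [63. 62. 62.]
24 [417.1 219.5] BGR [63. 61. 62.]
21 [417.1 220.2] BGR [63. 61. 62.]
18 [417.2 220.9] BGR [62. 61. 62.]
15 [417.2 221.6] BGR [62. 60. 61.]
12 [417.2 222.2] BGR [62. 60. 61.]
9 [417.3 222.9] BGR [62. 60. 61.]
6 [417.3 223.6] BGR [62. 60. 61.]
3 [417.3 224.3] BGR [63. 61. 61.]
0 [417.4 225. ] BGR [63. 61. 62.]
-3 [417.4 225.7] BGR [64. 62. 63.]
-6 [417.4 226.4] BGR [64. 62. 63.]
-9 [417.5 227.1] BGR [65. 62. 63.]
-12 [417.5 227.8] BGR [65. 63. 64.]
-15 [417.5 228.6] BGR [66. 64. 65.]
-18 [417.6 229.3] BGR [67. 65. 65.]
-21 [417.6 230. ] BGR [67. 64. 64.]
-24 [417.6 230.7] BGR [67. 65. 65.]
-27 [417.7 231.4] BGR [66. 64. 65.]
-30 [417.7 232.1] BGR [65. 64. 64.]
```

View pics/kl.png

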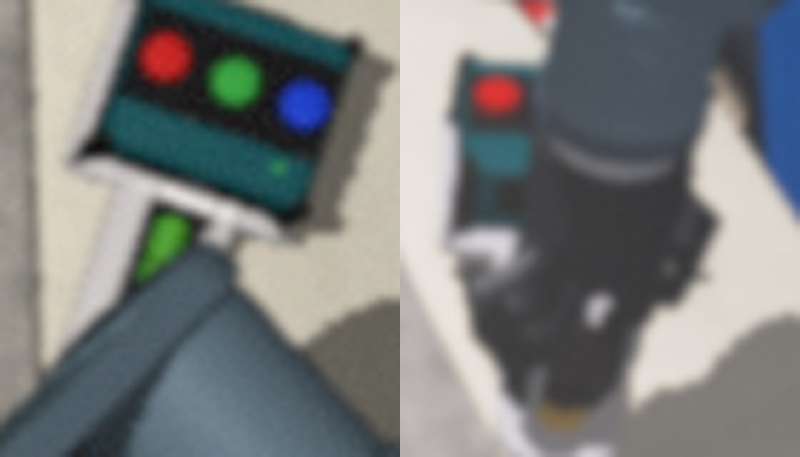

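The bubble is now hidden by the arm in both views. I'll ease the side force, let go, and move aside for a clear look. There is plenty of time left to grip again.

>>> {"name": "step_arm", "arguments": {"motion": [[-0.5,-0.2,-1.2,0,0,0,255],[-1,-0.3,-2.5,0,0,0,255],[-1,-0.3,-2.5,0,0,0,255],[-1,-0.3,-2.5,0,0,0,255]]}}

```text
time_s: 13.32
eef_pos: [0.4172, -0.3058, 0.0526]
eef_rot: [0.074, 0.704, 0.072, -0.703]
wrist_force: [6.2, -0.2, 4.3]
opening: 0.543
```

>>> {"name": "step_arm", "arguments": {"motion": [[0,0,0,0,0,0,100],[0,0,0,0,0,0,50],[0,0,0,0,0,0,0],[0,0,0,0,0,0,0],[-30,0,0,0,0,0,0],[-70,0,0,0,0,0,0],[-110,0,0,0,0,0,0],[-120,40,40,0,0,0,0],[-120,80,80,0,0,0,0],[-120,120,118,0,0,0,0]]}}

```text
time_s: 14.58
eef_pos: [0.3244, -0.4478, 0.1722]
eef_rot: [0.073, 0.703, 0.073, -0.703]
wrist_force: [0.4, -0.9, 0.7]
opening: 0.999
```

Run:
```python
from h import *
o,R=st()
shot('top','m');shot('scene','n')
prof('top','m');print();prof('scene','n')
a=cv2.imread('pics/m_full.png')[175:265,390:460];b=cv2.imread('pics/n_full.png')[175:265,390:460]
z=lambda x:cv2.resize(x,(400,514),interpolation=cv2.INTER_CUBIC)
cv2.imwrite('pics/mn.png',np.hstack([cv2.convertScaleAbs(z(a),alpha=1.5),z(b)]))
```

```text
t 14.575 q [-1.1586  0.1919  1.7194 -0.0001  1.2295  0.2051] p [ 0.3244 -0.4478  0.1722] F [ 0.4132 -0.8825  0.658 ] op 0.999 x [ 0.0003 -0.0008 -1.    ] yawY -78.1
36 [420.4 213. ] BGR [30. 82. 43.]
33 [420.1 214. ] BGR [32. 98. 49.]
30 [419.7 214.9] BGR [ 34. 101.  51.]
27 [419.4 215.9] BGR [ 34. 101.  51.]
24 [419.1 216.9] BGR [ 34. 101.  52.]
21 [418.8 217.9] BGR [ 35. 101.  53.]
18 [418.4 218.9] BGR [33. 97. 50.]
15 [418.1 219.8] BGR [32. 89. 47.]
12 [417.8 220.8] BGR [56. 99. 71.]
9 [417.5 221.8] BGR [ 98. 129. 114.]
6 [417.1 222.8] BGR [132. 157. 149.]
3 [416.8 223.8] BGR [143. 165. 160.]
0 [416.5 224.7] BGR [136. 160. 154.]
-3 [416.1 225.7] BGR [113. 140. 129.]
-6 [415.8 226.7] BGR [ 71. 106.  84.]
-9 [415.5 227.7] BGR [40. 90. 54.]
-12 [415.2 228.7] BGR [33. 95. 49.]
-15 [414.8 229.7] BGR [ 34. 101.  52.]
-18 [414.5 230.7] BGR [ 34. 101.  52.]
-21 [414.2 231.6] BGR [ 36. 102.  53.]
-24 [413.9 232.6] BGR [ 36. 103.  53.]
-27 [413.5 233.6] BGR [33. 96. 49.]
-30 [413.2 234.6] BGR [28. 81. 41.]

36 [417.  216.8] BGR [ 57. 159.  86.]
33 [417.  217.5] BGR [ 56. 168.  87.]
30 [417.  218.1] BGR [ 55. 171.  88.]
27 [417.1 218.8] BGR [ 56. 170.  89.]
24 [417.1 219.5] BGR [ 64. 166.  93.]
21 [417.1 220.2] BGR [ 79. 166. 104.]
18 [417.2 220.9] BGR [109. 176. 132.]
15 [417.2 221.6] BGR [147. 199. 169.]
12 [417.2 222.2] BGR [182. 220. 202.]
9 [417.3 222.9] BGR [208. 232. 223.]
6 [417.3 223.6] BGR [209. 232. 223.]
3 [417.3 224.3] BGR [194. 225. 211.]
0 [417.4 225. ] BGR [164. 210. 185.]
-3 [417.4 225.7] BGR [124. 184. 144.]
-6 [417.4 226.4] BGR [ 90. 170. 113.]
-9 [417.5 227.1] BGR [ 64. 166.  92.]
-12 [417.5 227.8] BGR [ 58. 170.  89.]
-15 [417.5 228.6] BGR [ 58. 167.  88.]
-18 [417.6 229.3] BGR [ 60. 160.  87.]
-21 [417.6 230. ] BGR [ 65. 146.  86.]
-24 [417.6 230.7] BGR [ 72. 125.  86.]
-27 [417.7 231.4] BGR [ 77. 106.  86.]
-30 [417.7 232.1] BGR [81. 91. 86.]
```

View pics/mn.png

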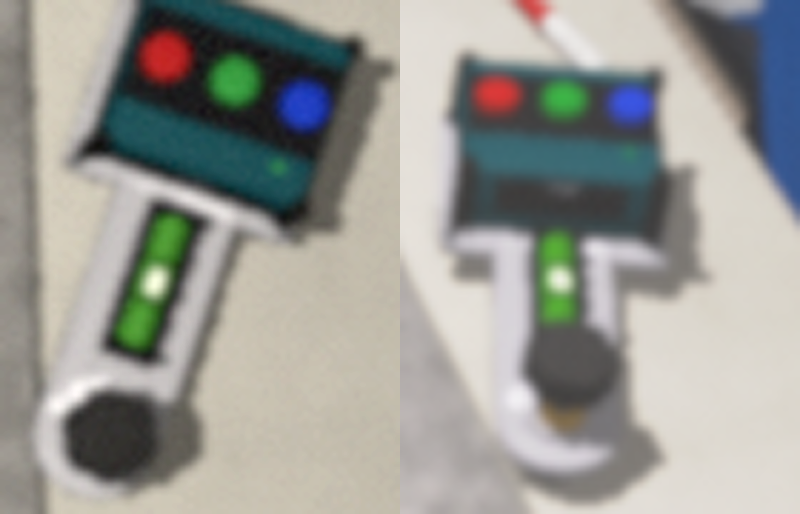

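Seen clearly from above, the bubble's centre is at crop (154,282). In vial coordinates it is at +2.4 mm against +2.7 mm for the midpoint of the rings, so it is centred to within about 0.5 mm. Next I'll grip again at the same yaw so the knob doesn't turn, then press down.

Run:
```python
from h import *
o,R=st(); to(R,o['eef_pos'],[.4165,-.3057,.0525],-78.2)
```

```text
t 14.675 q [-1.1632  0.1942  1.7169 -0.0017  1.2284  0.2064] p [ 0.3224 -0.4508  0.1721] F [0.7691 0.0969 0.5318] op 1.0 x [-0.0006 -0.0025 -1.    ] yawY -78.4
shift [ 119.2 -123.6 -121.4] turn [-0.2  0.1 -0.1]
```

>>> {"name": "step_arm", "arguments": {"motion": [[0,-40,-40,0,0,0,0],[0,-80,-80,0,0,0,0],[0,-121,-119,0,0,0,0],[20,-121,-119,0,0,0,0],[20,-121,-119,0,0,0,0],[20,-121,-119,0,0,0,0],[20,-121,-119,0,0,0,0]]}}

```text
time_s: 15.55
eef_pos: [0.4169, -0.3045, 0.1525]
eef_rot: [0.073, 0.704, 0.072, -0.703]
wrist_force: [0.6, -0.3, -0.2]
opening: 1.003
```

Run:
```python
from h import *
o,R=st(); to(R,o['eef_pos'],[.4165,-.3057,.0525],-78.2)
```

```text
t 15.55 q [-0.861   0.1371  1.8269  0.      1.1766  0.5043] p [ 0.4169 -0.3045  0.1525] F [ 0.6321 -0.299  -0.1653] op 1.003 x [ 0.0007 -0.0007 -1.    ] yawY -78.2
shift [100.    1.    0.7] turn [-0. -0. -0.]
```

>>> {"name": "step_arm", "arguments": {"motion": [[40,1,0.5,0,0,0,0],[75,1,0.5,0,0,0,0],[93,1,0.5,0,0,0,0],[101,1,0.5,0,0,0,0],[101,1,0.5,0,0,0,0],[101,1,0.5,0,0,0,60],[101,1,0.5,0,0,0,90],[101,1,0.5,0,0,0,110],[101,1,0.5,0,0,0,130],[101,1,0.5,0,0,0,255]]}}

```text
time_s: 16.8
eef_pos: [0.4172, -0.3057, 0.0519]
eef_rot: [0.074, 0.704, 0.072, -0.703]
wrist_force: [-1.6, -0.5, 4.6]
opening: 0.541
```

>>> {"name": "step_arm", "arguments": {"motion": [[0,0,0,0,0,0,255],[0,0,0,0,0,0,255],[0,0,0,0,0,0,255]]}}

```text
time_s: 17.18
eef_pos: [0.4172, -0.3057, 0.0519]
eef_rot: [0.074, 0.704, 0.072, -0.703]
wrist_force: [0.2, -1.0, 5.4]
opening: 0.542
```

>>> {"name": "step_arm", "arguments": {"motion": [[0.4,0,0,0,0,0,255],[0.8,0,0,0,0,0,255],[0.8,0,0,0,0,0,255],[0.8,0,0,0,0,0,255],[0.8,0,0,0,0,0,255],[0.8,0,0,0,0,0,255],[0.8,0,0,0,0,0,255],[0.8,0,0,0,0,0,255]]}}

```text
time_s: 18.18
eef_pos: [0.4173, -0.3058, 0.0517]
eef_rot: [0.074, 0.704, 0.072, -0.703]
wrist_force: [-3.2, -0.1, 12.2]
opening: 0.544
```

Run:
```python
from h import *
o,R=st()
shot('top','p');shot('scene','s')
prof('top','p',-54);print('prev, same arm pose'); prof('top','k',-54)
```

```text
t 18.175 q [-0.8619  0.2955  1.8779 -0.0005  0.9661  0.5024] p [ 0.4173 -0.3058  0.0517] F [-3.1926 -0.0829 12.2329] op 0.544 x [ 0.0011 -0.0019 -1.    ] yawY -78.2
36 [420.4 213. ] BGR [30. 82. 43.]
33 [420.1 214. ] BGR [ 34. 101.  51.]
30 [419.7 214.9] BGR [ 35. 103.  53.]
27 [419.4 215.9] BGR [ 36. 103.  53.]
24 [419.1 216.9] BGR [ 35. 102.  52.]
21 [418.8 217.9] BGR [35. 96. 50.]
18 [418.4 218.9] BGR [38. 87. 47.]
15 [418.1 219.8] BGR [39. 69. 41.]
12 [417.8 220.8] BGR [43. 51. 37.]
9 [417.5 221.8] BGR [48. 47. 37.]
6 [417.1 222.8] BGR [55. 50. 42.]
3 [416.8 223.8] BGR [60. 55. 46.]
0 [416.5 224.7] BGR [66. 61. 51.]
-3 [416.1 225.7] BGR [71. 64. 54.]
-6 [415.8 226.7] BGR [71. 64. 54.]
prev, same arm pose
36 [420.4 213. ] BGR [30. 83. 43.]
33 [420.1 214. ] BGR [ 35. 101.  52.]
30 [419.7 214.9] BGR [ 35. 104.  53.]
27 [419.4 215.9] BGR [ 36. 104.  53.]
24 [419.1 216.9] BGR [ 36. 105.  55.]
21 [418.8 217.9] BGR [ 36. 103.  53.]
18 [418.4 218.9] BGR [36. 97. 51.]
15 [418.1 219.8] BGR [36. 83. 46.]
12 [417.8 220.8] BGR [37. 66. 40.]
9 [417.5 221.8] BGR [40. 55. 38.]
6 [417.1 222.8] BGR [45. 48. 37.]
3 [416.8 223.8] BGR [52. 49. 40.]
0 [416.5 224.7] BGR [57. 52. 43.]
-3 [416.1 225.7] BGR [64. 58. 48.]
-6 [415.8 226.7] BGR [66. 60. 49.]
```

Run:
```python
from h import *
ctrl.hand_in(); st()
```

```text
the job is handed in; nothing more can be done
the job is handed in; nothing more can be done
```

I pressed the laser's keys in the order you asked, levelled it, and handed the job in at about 18 s with the hand still gripping and pressing the knob. The one thing I couldn't see at the end was the bubble, because the arm hid the vial.

- **Keys:** red, then green, then blue were each held down by about 5.5 mm of tool travel at 6 to 9 N, one at a time. I judged this from tool height and force, since the key travel itself isn't reported.
- **Levelling:** I turned the knob 138° clockwise. The push was 14 N at the start and fell to about 6 N as the plate rose. That is less than the kilogram you asked for during the last part of the turn.
- **Bubble check:** with the arm hiding the vial, I let go and moved aside. Seen from above, the bubble was within about 0.5 mm of the middle of the two lines. I then gripped again at the same angle so the knob shouldn't turn. At the first grip, closing and pressing (6 N) moved the bubble by less than 0.5 mm.
- **Last readings:** the downward push was 12 N, so the foot should carry about 20 N. The fingers were gripping at opening 0.54, with a side force of about 3 N.
- **Surroundings:** the laser's head stayed put in the pictures. I kept clear of the tools and mug, but didn't check them again in the last pictures.

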